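Hook the filter cartridge out of its deep well

ROBOT

A 7-joint arm with a two-finger parallel gripper is mounted at the origin on the work surface. World frame = base frame: x ahead of the robot, y to its left, z up, the work surface at z = 0. Lengths are in m, angles in rad, forces in N, time in s.
With the tool pointing down it reaches from about 0.425 to 0.925 m from the base axis. Payload 6.8 kg.
Tool frame: the origin (TCP) lies at the very end of the fingers, on their centre line; the grasp point (between the pads) lies 19 mm behind it; z points along the fingers, y is the line along which they close (so a half turn about z gives the same grasp; the last joint's range is limited). The gripper opens to 85 mm and grips with 20 to 120 N. Pads are 22 mm wide; open, the fingers measure 114 mm over their backs; the gripper's body (76 mm by 85 mm) begins 54 mm behind the grasp point. The pads swing forward as they close: fully open they stand 13 mm farther back than shut.
Start: joints at [-1.331, 0.477, 0.022, 1.555, -0.011, 1.109, -0.083], TCP at [0.23, 0.635, 0.231] pointing down, gripper open.
Joint ranges: [-2.96, 2.96], [-0.34, 2.1], [-1.41, 1.46], [0.24, 2.44], [-1.37, 4.51], [0.17, 1.92], [-2.96, 2.96]. Speed limits (rad/s): [2.39, 2.39, 3.14, 3.14, 3.14, 3.14, 3.14].

INTERFACE

Orientations are given as a unit quaternion [w, x, y, z].
In Python, from station import readout, viewer, bot gives the robot as it stands. The module is installed in compiled form; this text tells all that it offers.
- The arm moves only by the shell command python3 -m handwheel 'ROWS' [FORCE]. ROWS is JSON, a list of rows, each a list of 3 entries, a list of its own where there are three numbers: the shift along the tool's x, y, z in mm, then the turn, a rotation vector about the tool's x, y, z in degrees, then the gripper command: -1 is fully open, 1 is shut, values between are in proportion. In form: [[[x, y, z], [ax, ay, az], grip], ...]. A call has 1 to 20 rows; each row is the pose to reach, as a shift and turn from the pose commanded when the call began, along the tool's axes at that moment; what a row does not reach only later rows make up. A row lasts 1/12 s, in which the tool goes at most 41.7 mm and 7.16 degrees, less where a joint would pass 70% of its speed; a pose out of reach is approached as far as the arm can. A call with a gripper value outside its range is refused whole. The fingers move at their own pace and stop on an object; FORCE is the grip in N (left out, the last holds). Time passes only in rows, so rows that repeat a pose let the fingers close. It gives the time, the measured TCP pose, the force and the opening at its end, in the units of the state.
- readout.get_obs(): the state, without advancing time (a new reading comes with each control period).
- viewer.read_camera(name): name is "scene" or "top"; returns a dict with "frame" (400x640x3 uint8, red, green, blue), "fx", "fy", "cx", "cy" (pixels), "rvec" (rotation vector, rad) and "tvec" (3), from world to camera coordinates, as OpenCV has them. Camera axes: x right, y down, z forward; pixel columns grow to the right and rows downward; lengths in m; the calibration is good to about 2 mm. A picture is of the moment at which its call begins. There is no depth.
- bot.hand_in(): hands the job in, once; it reports no verdict.
Trained networks look in a picture, given as the dict that the camera call returned (one of the last four; its "shot" number tells which), for a name from the list of things; names that differ only in an ending like _2 or _b are one class to them, and where a whole thing is asked for, a point or a joint stands for the part that bears it (a point fixed in the world has none). Each returns a list of dicts, best first, with "score" (0 to 1); they miss things now and then, are a little off and sometimes report something else, mostly with a low value. They report only what shows in the picture. A call takes as long as a camera call.
- viewer.search_frame(picture, target): "rect" ([centre column, centre row, width, height] in pixels, round what is visible of it).
- viewer.outline_of(picture, target): "mask" (400x640 bool, what is visible of it) and "rect" ([centre column, centre row, width, height] in pixels, round what is visible of it).
The state is a dict: "t": time; "q": joint angles; "joint_vel": joint speeds; "joint_torque": joint torques, N m; "eef_pos": TCP position; "tool_rot": TCP orientation; "contact_force": force on the tool from outside, world axes, zero at the start; "torque": the same for the moment, N m; "gripper_width": opening from 0.0 (shut) to 1.0 (fully open).
Only numpy, scipy, OpenCV 4.12 (cv2) and the standard library are available. Lean on these libraries where they do the work, as an engineer would, in place of code of your own. Each camera call takes 0.05 s, during which the arm holds its last target. There are 200 camera calls.

TASK

Take the hook tool from its wooden rest, catch the cross-pin of the lifting loop on top of the filter cartridge, deep in the steel canister, and draw the cartridge out, feeling your way gently: never press or pull hard on the cartridge or the canister (stay under 25 N), and keep the gripper itself off the cartridge. Carry the cartridge slowly and lower it, without dropping it, so that it stands upright on the floor of the drip tray clear of its walls, unhook it, and put the hook back home in its rest, leaving everything else on the counter where it stands.

Things in the scene. Friction and masses are not known exactly. Their poses are not given: they have to be found in the camera images.
- hook: Hook tool, 0.16 kg, upright in its rest at start. Origin: tool axis, underside of the 46 x 46 x 5 mm steel collar; z up, x the way the foot points. Dark wooden handle 26 mm (x) by 16 mm (y; pinch across y), z = 5 to 65. Under the collar a square plug 27 wide to z = -10, then 22 x 20 to z = -16. The hook below: see hook_foot. Seated: origin 115 mm above the rest's origin, x along the rest's x.
- rest: Fixed wooden rest, an upright square tube 58 mm wide, 115 mm high, with a 34 mm square hole right through (3.5 mm free all round the hook's plug); flat foot 90 mm wide. The hook's collar lies on its rim. Origin on the counter at its centre, z up, walls square to x and y.
- canister: Fixed upright open steel canister (filter well): outside diameter 68 mm, bore 58 mm, rim 125 mm and inner floor 8 mm above the counter. Origin on the counter on its axis, z up. Two spring clips in the bore press the cartridge's side with about 4 N each until it has risen about 20 mm; starting to draw it takes about 4 to 12 N in all, its weight included.
- cartridge: White filter cartridge, 0.16 to 0.3 kg, cylinder 54 mm diameter, 26 mm high, at start flat on the canister's floor, centred (2 mm free all round). Origin: centre of its underside, z up. On top a swivelling steel lifting loop (two cheeks and a cross-pin), 55 mm to its top: see clevis_pin.
- clevis_pin (a point): Middle of the loop's cross-pin (4 mm thick), on the cartridge axis 53 mm above its underside. The pin spans 15 mm between two cheeks: blocks 24 mm along the channel, 12 thick, 55 mm above the underside at the top; 25 mm free under the pin. The channel between the cheeks is open at both ends. Pin and cheeks swivel stiffly (0.06 N m); their heading is arbitrary and NOT given by these axes: see or feel for it.
- hook_foot (a point): On the tool axis, 105 mm below the hook's origin: centre line of the foot, axes as the hook's. Round 6 mm bar: the shank comes down at x = -8 mm, the foot runs to x = +7 mm, there the tip turns up to a rounded top 12 mm above this point. Throat between shank and tip 9 mm, centred here; underside of the foot 3 mm lower.
- tray: Fixed square aluminium drip tray, 130 x 130 mm outside, walls 4 mm thick and 12 mm high, floor about 4 mm above the counter. Origin on the counter at its centre, z up, sides along x and y.
- mug: Bystander: blue enamel mug, 80 mm diameter, 80 mm high, loose; origin at the centre of its underside.
- spice_jar: Bystander: grey plastic spice jar, 44 mm diameter, 85 mm high, loose; origin at the centre of its underside.
- bowl: Bystander: white ceramic bowl, 120 mm diameter, 55 mm high, loose; origin at the centre of its underside.
- pot: Bystander: stainless steel pot with clip-on lid, 146 mm diameter, 110 mm high to its knob, a handle 130 mm out along its -y, loose; origin at the centre of its underside.
- canister_cap: Bystander: the canister's steel cap, 78 mm diameter, 30 mm high, loose; origin at the centre of its underside.
- oil_bottle: Bystander: green glass oil bottle, 56 mm diameter, 150 mm high, loose; origin at the centre of its underside.
- sponge_block: Bystander: cork block 100 x 65 x 30 mm, loose; origin at the centre of its underside.

How it is judged:
By the outcome, as a careful person would: the job done as asked, in the order asked, and still so for the second after the job is handed in, with the robot touching nothing.
It also fails if it takes over 72 s, if anything falls off the work surface, if the arm or the gripper's body presses on something with over 40 N, if the wrist force passes 120 N, or if a joint passes its speed limit or range.

## Working session

There is one attempt and no reset: what is moved stays moved. The work goes in short steps, Python scripts to look and compute and a shell command to move; the robot and the scene stay as the last step left them, time stands still between calls to the robot, and variables do not carry over. Pictures are saved under pics/ and viewed, on a budget of 10 in all, crops included, one or two more only if the job needs it, and the job is handed in when it is done.

```bash
mkdir -p pics
cat > h.py <<'E'
import numpy as np, cv2
from station import readout, viewer, bot
def P(c): 
    R,_=cv2.Rodrigues(np.array(c["rvec"],float)); return R,np.array(c["tvec"],float).ravel()
def ray(c,u,v,z):
    R,t=P(c); d=R.T@np.array([(u-c["cx"])/c["fx"],(v-c["cy"])/c["fy"],1]); o=-R.T@t
    return o+d*(z-o[2])/d[2]
def proj(c,p):
    R,t=P(c); q=R@np.array(p,float)+t; return np.array([c["fx"]*q[0]/q[2]+c["cx"],c["fy"]*q[1]/q[2]+c["cy"]])
def save(c,n,rect=None,s=1):
    f=c["frame"][:,:,::-1]
    if rect: x0,x1,y0,y1=rect; f=f[y0:y1,x0:x1]
    cv2.imwrite("pics/"+n,cv2.resize(f,None,fx=s,fy=s,interpolation=cv2.INTER_CUBIC))
def st():
    o=readout.get_obs(); print({k:np.round(o[k],4).tolist() for k in("t","eef_pos","tool_rot","contact_force","torque","gripper_width","q")})
    return o
E
python3 - <<'E'
from h import *
st()
for n in("scene","top"):
    c=viewer.read_camera(n); save(c,n+"0.png"); R,t=P(c); print(n,-R.T@t,R[2],c["fx"])
    for k in "hook rest canister cartridge clevis_pin hook_foot tray mug spice_jar bowl pot canister_cap oil_bottle sponge_block".split():
        for d in viewer.outline_of(c,k)[:1]:
            r=d["rect"]; print(k,round(d["score"],2),np.round(r),"z0",ray(c,r[0],r[1],0)[:2].round(3),"z.12",ray(c,r[0],r[1],.12)[:2].round(3))
E
```

```text
{'t': 0.0, 'eef_pos': [0.2299, 0.634, 0.2303], 'tool_rot': [-0.0001, 0.173, 0.9849, -0.0009], 'contact_force': [0.3561, -0.1714, 0.7549], 'torque': [-0.0122, 0.0005, -0.0175], 'gripper_width': 1.0016, 'q': [-1.3311, 0.4778, 0.0223, 1.5565, -0.0115, 1.1093, -0.0831]}
scene [ 1.4381558  -0.11582472  1.0866018 ] [-0.66117028  0.0792136  -0.74604227] 432.68084923047354
hook 0.62 [334. 192.  18.  21.] z0 [0.427 0.041] z.12 [0.539 0.024]
rest 0.91 [332. 211.  31.  45.] z0 [0.515 0.025] z.12 [0.617 0.01 ]
canister 0.63 [226. 211.  33.  49.] z0 [ 0.482 -0.323] z.12 [ 0.588 -0.3  ]
hook_foot 0.56 [334. 192.  19.  20.] z0 [0.427 0.041] z.12 [0.538 0.024]
tray 0.96 [403. 208.  49.  41.] z0 [0.524 0.263] z.12 [0.625 0.221]
mug 0.8 [353. 175.  35.  33.] z0 [0.352 0.121] z.12 [0.472 0.095]
spice_jar 0.77 [295. 182.  15.  22.] z0 [ 0.371 -0.09 ] z.12 [ 0.489 -0.093]
bowl 0.56 [402. 257.  44.  37.] z0 [0.715 0.217] z.12 [0.795 0.18 ]
pot 0.66 [256. 273.  75.  61.] z0 [ 0.731 -0.225] z.12 [ 0.809 -0.213]
canister_cap 0.61 [346. 274.  29.  24.] z0 [0.76 0.04] z.12 [0.835 0.023]
oil_bottle 0.78 [182. 2
[... 312 characters left out ...]
09.  32.  36.] z0 [0.556 0.022] z.12 [0.55 0.02]
cartridge 0.43 [430. 221.   6.  15.] z0 [ 0.525 -0.344] z.12 [ 0.522 -0.306]
hook_foot 0.55 [304. 208.  24.  23.] z0 [0.561 0.019] z.12 [0.554 0.018]
tray 0.9 [218. 221.  52.  54.] z0 [0.519 0.265] z.12 [0.517 0.237]
mug 0.82 [273. 267.  39.  31.] z0 [0.392 0.107] z.12 [0.404 0.095]
bowl 0.56 [240. 143.  37.  44.] z0 [0.748 0.21 ] z.12 [0.721 0.188]
pot 0.82 [389. 137.  75.  56.] z0 [ 0.771 -0.228] z.12 [ 0.742 -0.203]
canister_cap 0.86 [301. 143.  30.  31.] z0 [0.75  0.032] z.12 [0.723 0.028]
oil_bottle 0.72 [473. 193.  40.  21.] z0 [ 0.607 -0.471] z.12 [ 0.596 -0.419]
sponge_block 0.9 [150. 185.  31.  38.] z0 [0.623 0.465] z.12 [0.609 0.415]
```

Run:
```python
from h import *
t=cv2.imread("pics/top0.png"); s=cv2.imread("pics/scene0.png")
cv2.imwrite("pics/a.png",t)
def cr(f,u,v,h=33,k=6): return cv2.resize(f[v-h:v+h,u-h:u+h],(396,298*0+396),interpolation=cv2.INTER_CUBIC)[:, :]
g=np.vstack([np.hstack([cr(t,305,208),cr(t,430,220)]),np.hstack([cr(s,333,205),cr(s,226,205)])])
cv2.imwrite("pics/b.png",cv2.resize(g,(600,600)))
```

```text
(no output)
```

View pics/top0.png

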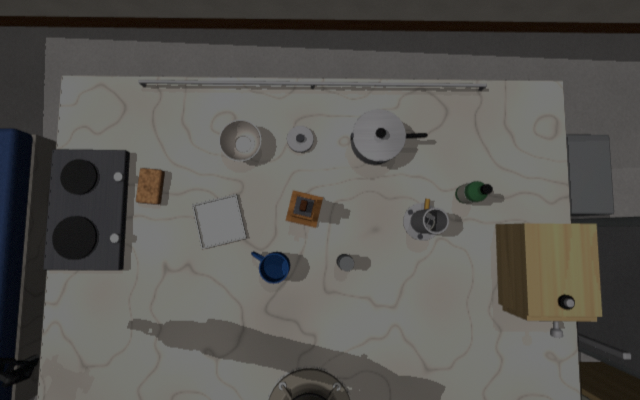

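View pics/b.png

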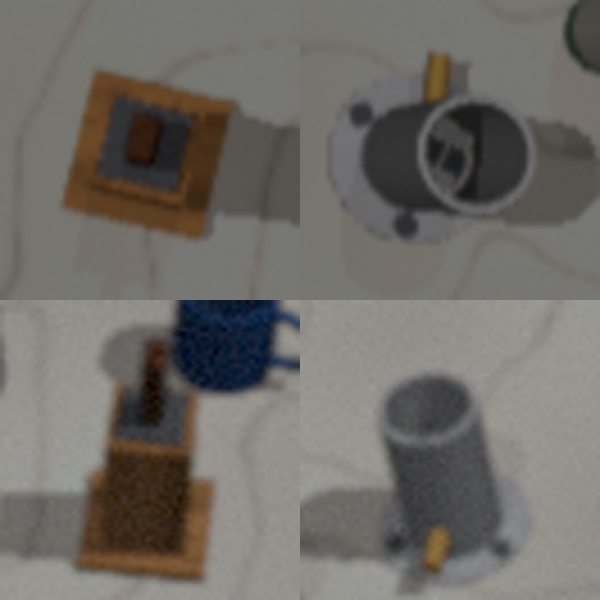

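Run:
```python
from h import *
fs=[]
for i in range(8): c=viewer.read_camera("top"); fs.append(c["frame"].astype(float))
m=np.mean(fs,0); np.save("m.npy",m)
f=m[203:239,415:451]; f=np.clip((f/ f.max())**.6*255,0,255).astype(np.uint8)
a=cv2.resize(f,(600,600),interpolation=cv2.INTER_CUBIC)
# draw predicted: canister fit
for cxy in [(0,0)]: pass
cv2.imwrite("pics/c.png",a[:,:,::-1])
R,_=P(c); 
print(ray(c,436.2,220.7,.125))
# rest fits : handle, foot
g=cv2.resize(np.clip((m[190:226,286:322]/m[190:226,286:322].max())**.7*255,0,255).astype(np.uint8),(600,600),interpolation=cv2.INTER_CUBIC)
cv2.imwrite("pics/d.png",g[:,:,::-1])
```

```text
[ 0.52341453 -0.32018231  0.125     ]
```

View pics/c.png

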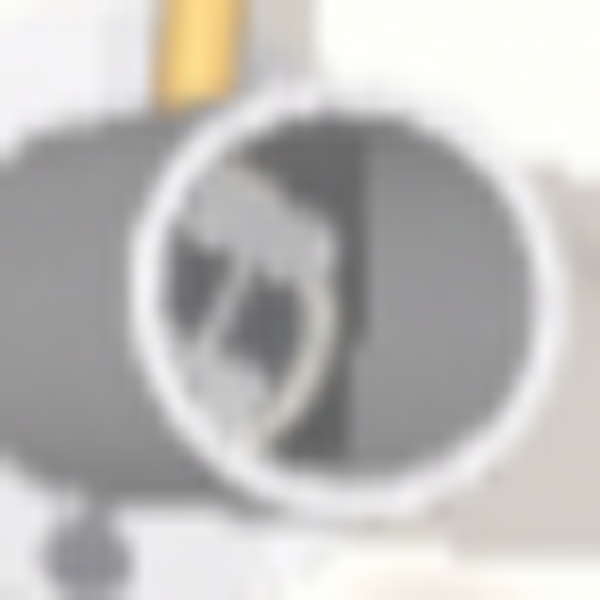

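View pics/d.png

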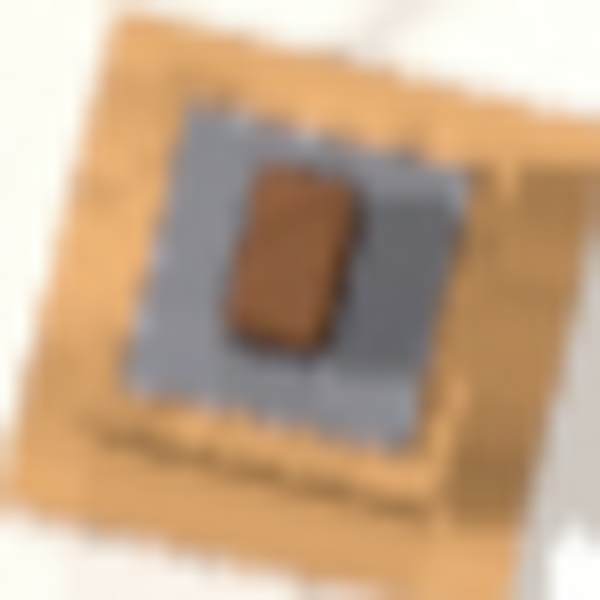

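Run:
```python
from h import *
c=viewer.read_camera("top")
print(c["cx"],c["cy"])
k=600/36
f=lambda o,p,z: ray(c,o[0]+(p[0]+.5)/k-.5,o[1]+(p[1]+.5)/k-.5,z)[:2]
def yaw(d): return np.degrees(np.arctan2(d[1],d[0]))
D=(286,190); C=(415,203)
col=[f(D,p,.12) for p in[(190,105),(470,175),(410,445),(130,390)]]
han=[f(D,p,.18) for p in[(255,165),(355,180),(328,350),(230,335)]]
for n,q in(("col",col),("han",han)):
    q=np.array(q); print(n,q.mean(0).round(4),"sizes",[np.linalg.norm(q[i]-q[(i+1)%4]).round(4) for i in range(4)],"yaws",yaw(q[0]-q[3]),yaw(q[1]-q[2]),yaw(q[1]-q[0])+90,yaw(q[2]-q[3])+90)
ft=[f(D,p,.005) for p in[(110,20),(10,500)]]; print("foot yaw",yaw(ft[0]-ft[1]))
print("can",f(C,(350,300),.125)); a,b=f(C,(245,260),.061),f(C,(208,345),.061)
print("pin",(a+b)/2,np.linalg.norm(a-b),"chan yaw",yaw(a-b)+90)
s=viewer.read_camera("scene")
for n,z in(("rest",.0575),("canister",.0625),("hook",.15),("tray",.006)):
    for d in viewer.outline_of(s,n)[:1]:
        r=d["rect"]; print(n,ray(s,r[0],r[1],z)[:2].round(4),r)
```

```text
310.5256486500157 191.16297597451867
col [0.5575 0.019 ] sizes [np.float64(0.0447), np.float64(0.0427), np.float64(0.044), np.float64(0.045)] yaws -11.134679684935213 -12.021034718049425 -13.53877847043971 -10.568843124560743
han [0.5571 0.0193] sizes [np.float64(0.0147), np.float64(0.025), np.float64(0.0144), np.float64(0.025)] yaws -7.683703992026611 -8.42862574471333 -8.016100554372088 -8.17003365548831
foot yaw -10.93222564459384
can [ 0.52383188 -0.31847959]
pin [ 0.52482882 -0.3192319 ] 0.01526326763616651 chan yaw 65.50079448770107
rest [0.5817 0.0144] [331.5, 215.6, 31.0, 39.3]
canister [ 0.5351 -0.312 ] [225.6, 210.4, 31.8, 46.8]
hook [0.5633 0.0183] [333.0, 190.8, 13.2, 15.2]
tray [0.534 0.255] [401.5, 209.6, 51.3, 41.0]
```

```bash
python3 -m handwheel '[[[0,0,0],[0,0,-7],-1],[[0,0,0],[0,0,-7],-1]]'; python3 -c "
from h import *
st()"
```

```text
t: 2.37
eef_pos: [0.2301, 0.6346, 0.2313]
tool_rot: [-0.0, 0.11, 0.994, 0.0]
contact_force: [-0.6, 0.5, 0.4]
gripper_width: 0.999
{'t': 2.3667, 'eef_pos': [0.2301, 0.6346, 0.2313], 'tool_rot': [-0.0, 0.1105, 0.9939, 0.0], 'contact_force': [-0.5797, 0.535, 0.4385], 'torque': [0.0452, -0.0329, 0.0308], 'gripper_width': 0.9986, 'q': [-1.312, 0.4773, -0.0048, 1.5539, 0.0024, 1.1104, 0.0321]}
```

```bash
python3 -m handwheel '[[[-454,-529,0],[0,0,-2],-1],[[-454,-529,0],[0,0,-2],-1],[[-454,-529,0],[0,0,-2],-1],[[-454,-529,0],[0,0,-2],-1],[[-454,-529,0],[0,0,-2],-1],[[-454,-529,0],[0,0,-2],-1],[[-454,-529,0],[0,0,-2],-1],[[-454,-529,0],[0,0,-2],-1],[[-454,-529,0],[0,0,-2],-1],[[-454,-529,0],[0,0,-2],-1],[[-454,-529,0],[0,0,-2],-1],[[-454,-529,0],[0,0,-2],-1],[[-454,-529,0],[0,0,-2],-1],[[-454,-529,0],[0,0,-2],-1],[[-454,-529,0],[0,0,-2],-1],[[-454,-529,0],[0,0,-2],-1],[[-454,-529,0],[0,0,-2],-1],[[-454,-529,0],[0,0,-2],-1],[[-454,-529,0],[0,0,-2],-1]]'
python3 - <<'E'
from h import *
st()
E
```

```text
t: 3.95
eef_pos: [0.5547, 0.0152, 0.2313]
tool_rot: [0.0, 0.099, 0.995, -0.0]
contact_force: [-0.8, 0.5, -0.2]
gripper_width: 0.997
{'t': 3.95, 'eef_pos': [0.5547, 0.0152, 0.2313], 'tool_rot': [0.0002, 0.0988, 0.9951, -0.0002], 'contact_force': [-0.8154, 0.5378, -0.2391], 'torque': [0.0683, 0.0043, -0.0378], 'gripper_width': 0.9973, 'q': [-0.4014, 0.2845, 0.3191, 1.8636, -0.1037, 1.0093, 1.3338]}
```

```bash
python3 -m handwheel '[[[0,0,30],[0,0,0],-1],[[0,0,60],[0,0,0],-1],[[0,0,85],[0,0,0],-1],[[0,0,94],[0,0,0],-1],[[0,0,94],[0,0,0],-1],[[0,0,94],[0,0,0],-1]]'
```

```text
t: 4.45
eef_pos: [0.5543, 0.0183, 0.1378]
tool_rot: [-0.0, 0.095, 0.995, 0.0]
contact_force: [0.3, -0.3, 0.4]
gripper_width: 1.001
```

```bash
python3 -m handwheel '[[[-2.5,0.5,0],[0,0,0],-1],[[-2.5,0.5,0],[0,0,0],0],[[-2.5,0.5,0],[0,0,0],1],[[-2.5,0.5,0],[0,0,0],1],[[-2.5,0.5,0],[0,0,0],1],[[-2.5,0.5,0],[0,0,0],1],[[-2.5,0.5,0],[0,0,0],1],[[-2.5,0.5,0],[0,0,0],1]]' 60
python3 - <<'E'
from h import *
st()
E
```

```text
t: 5.12
eef_pos: [0.557, 0.0176, 0.1376]
tool_rot: [0.0, 0.095, 0.995, 0.0]
contact_force: [-1.1, 0.3, 2.5]
gripper_width: 0.178
{'t': 5.1167, 'eef_pos': [0.557, 0.0176, 0.1376], 'tool_rot': [0.0002, 0.0952, 0.9955, 0.0001], 'contact_force': [-1.1193, 0.3105, 2.481], 'torque': [0.0545, 0.0764, -0.0481], 'gripper_width': 0.1776, 'q': [-0.3732, 0.4045, 0.2899, 1.9433, -0.1556, 0.8145, 1.3817]}
```

```bash
python3 -m handwheel '[[[0,0,-8],[0,0,0],1],[[0,0,-20],[0,0,0],1],[[0,0,-45],[0,0,0],1],[[0,0,-75],[0,0,0],1],[[0,0,-105],[0,0,0],1],[[0,0,-130],[0,0,0],1],[[0,0,-145],[0,0,0],1],[[0,0,-150],[0,0,0],1],[[0,0,-150],[0,0,0],1]]'
python3 - <<'E'
from h import *
o=st()
s=viewer.read_camera("scene"); u,v=proj(s,o["eef_pos"]-[0,0,.07]).astype(int)
save(s,"e.png",(u-35,u+35,v-35,v+35),8); print(u,v)
for n in("hook","hook_foot"):
  for d in viewer.outline_of(s,n)[:2]: print(n,d["score"],d["rect"])
E
```

```text
t: 5.87
eef_pos: [0.5574, 0.0173, 0.2892]
tool_rot: [0.001, 0.095, 0.995, 0.0]
contact_force: [0.2, -0.7, -1.7]
gripper_width: 0.181
{'t': 5.8667, 'eef_pos': [0.5574, 0.0173, 0.2892], 'tool_rot': [0.0015, 0.0953, 0.9954, 0.0005], 'contact_force': [0.1962, -0.7472, -1.6859], 'torque': [-0.0244, -0.032, -0.0282], 'gripper_width': 0.1813, 'q': [-0.4173, 0.232, 0.3298, 1.7904, -0.0829, 1.1295, 1.3193]}
333 172
hook 0.58 [334.0, 157.2, 17.8, 24.0]
hook_foot 0.55 [334.8, 164.9, 20.2, 48.0]
```

View pics/e.png

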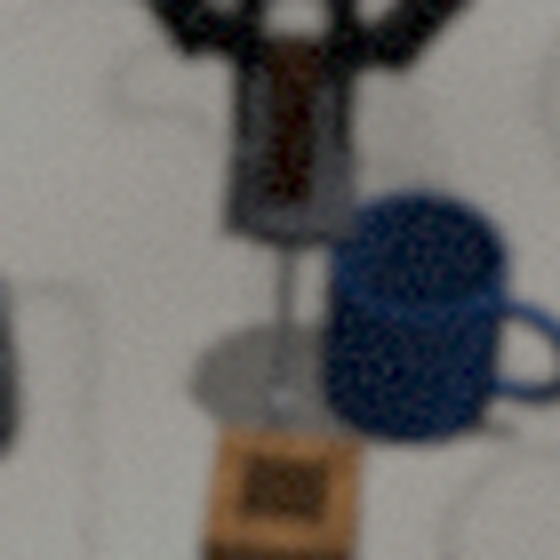

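```bash
python3 -m handwheel '[[[-2,-20,0],[0,0,6],1],[[-4,-40,0],[0,0,12],1],[[-6,-60,0],[0,0,18],1],[[-8,-80,0],[0,0,24],1],[[-10,-100,0],[0,0,30],1],[[-12,-124,0],[0,0,37],1],[[-14,-148,0],[0,0,44],1],[[-16,-172,0],[0,0,51],1],[[-18,-196,0],[0,0,58],1],[[-20,-220,0],[0,0,65],1],[[-22,-244,0],[0,0,72],1],[[-25,-268,0],[0,0,79],1],[[-28,-290,0],[0,0,86],1],[[-29,-312,0],[0,0,92],1],[[-30,-325,0],[0,0,97],1],[[-31,-333,0],[0,0,101],1],[[-31,-336,0],[0,0,103],1],[[-31,-336,0],[0,0,103.5],1],[[-31,-336,0],[0,0,103.5],1],[[-31,-336,0],[0,0,103.5],1]]'
python3 - <<'E'
from h import *
o=st()
s=viewer.read_camera("scene"); t=viewer.read_camera("top")
u,v=proj(s,o["eef_pos"]-[0,0,.09]).astype(int); a=s["frame"][v-35:v+35,u-35:u+35]; print(u,v)
u,v=proj(t,o["eef_pos"]-[0,0,.12]).astype(int); b=t["frame"][v-35:v+35,u-35:u+35]; print(u,v)
g=cv2.resize(np.hstack([a,b]),(800,400),interpolation=cv2.INTER_CUBIC)
cv2.imwrite("pics/f.png",np.clip((g/255)**.7*255,0,255).astype(np.uint8)[:,:,::-1])
E
```

```text
t: 7.68
eef_pos: [0.5234, -0.3175, 0.2864]
tool_rot: [-0.001, 0.84, 0.542, -0.0]
contact_force: [-0.5, -0.1, -1.8]
gripper_width: 0.184
{'t': 7.6833, 'eef_pos': [0.5234, -0.3175, 0.2864], 'tool_rot': [-0.0007, 0.8402, 0.5422, -0.0004], 'contact_force': [-0.4901, -0.0724, -1.8484], 'torque': [0.0054, 0.0057, 0.0161], 'gripper_width': 0.1839, 'q': [-0.1318, 0.4044, 0.7821, 1.6849, -0.3043, 1.1805, 0.3031]}
216 177
440 220
```

View pics/f.png

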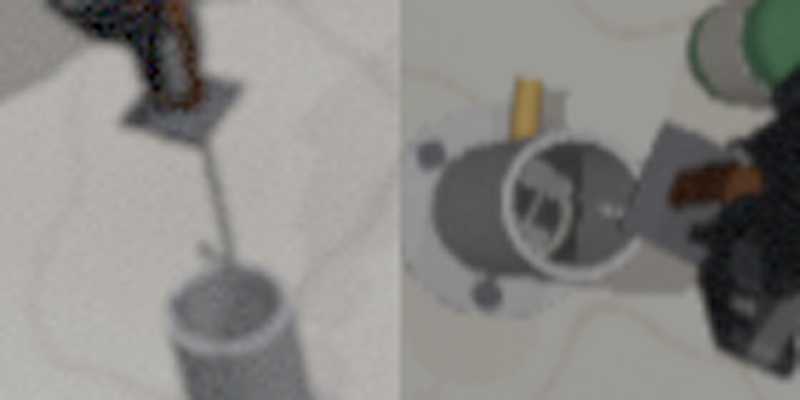

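```bash
cat > ov.py <<'E'
from h import *
import sys
def ov(name,pin=(.5243,-.3188,.061),n=4,half=20,center=None,off=np.zeros(3),sgn=-1,zo=.0226):
    o=readout.get_obs(); cs=[viewer.read_camera("top") for _ in range(n)]; c=cs[0]; m=np.mean([k["frame"].astype(float) for k in cs],0)
    from scipy.spatial.transform import Rotation as Ro
    w,x,y,z=o["tool_rot"]; ex=sgn*Ro.from_quat([x,y,z,w]).as_matrix()[:,0]
    O=o["eef_pos"]-np.array([0,0,zo])+off
    pts={"tip":O+.007*ex-[0,0,.093],"shankbot":O-.008*ex-[0,0,.105],"foot":O-[0,0,.105],"shanktop":O-.008*ex-[0,0,.03]}
    if center is None: center=proj(c,pts["foot"])
    u0,v0=(np.array(center)-half).astype(int); f=m[v0:v0+2*half,u0:u0+2*half]; k=600/(2*half)
    g=cv2.resize(np.clip((f/f.max())**.6*255,0,255).astype(np.uint8),(600,600),interpolation=cv2.INTER_CUBIC)[:,:,::-1].copy()
    q=lambda p: tuple(((proj(c,p)-[u0,v0]+.5)*k).astype(int).tolist())
    for n_,p in pts.items(): cv2.circle(g,q(p),3,(0,0,255),1); print(n_,q(p),p.round(4))
    for a in np.linspace(0,2*np.pi,60): cv2.circle(g,q([pin[0]+.034*np.cos(a),pin[1]+.034*np.sin(a),.125]),1,(0,255,0),-1)
    cv2.circle(g,q(pin),3,(255,0,0),1); cv2.imwrite("pics/"+name,g); print(u0,v0,k,"yaw",np.degrees(np.arctan2(ex[1],ex[0])))
E
python3 -c "
from ov import *
ov('g.png',center=(438,221))"
```

```text
tip (397, 313) [ 0.5207 -0.324   0.1713]
shankbot (288, 276) [ 0.5269 -0.3103  0.1593]
foot (333, 297) [ 0.5236 -0.3176  0.1593]
shanktop (451, 263) [ 0.5269 -0.3103  0.2343]
418 201 15.0 yaw -114.33183292068134
```

View pics/g.png

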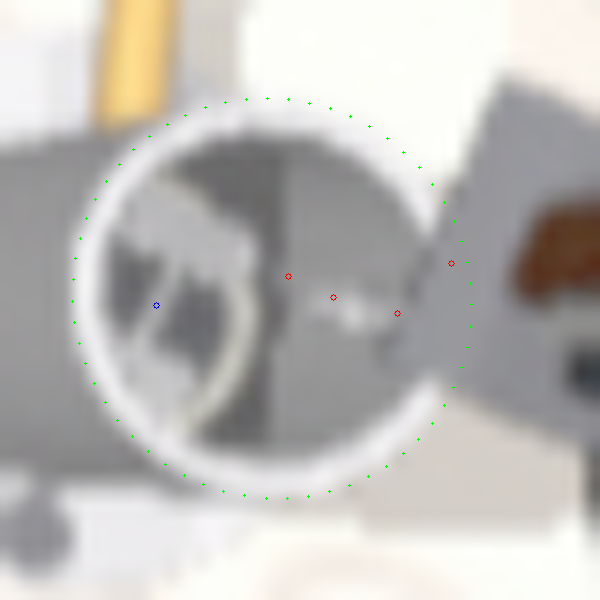

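Run:
```python
from h import *
s=viewer.read_camera("scene")
ex=np.array([-.412,-.911,0]);O=np.array([.5236,-.3176,.2643])
for n,p in(("tip top",O+.007*ex-[0,0,.093]),("shank bot",O-.008*ex-[0,0,.108]),("shank top",O-.008*ex-[0,0,.0]),("col far+y",O+[0,0.031,0])):
    print(n,((proj(s,p)-[181,142]+.5)*5.714).round())
for r in(.034,): print([((proj(s,[.5243+a,-.3188+b,.125])-[181,142]+.5)*5.714).round() for a,b in((r,0),(-r,0),(0,r),(0,-r))])
```

```text
tip top [203. 236.]
shank bot [234. 263.]
shank top [198. 110.]
col far+y [248. 102.]
[array([224., 350.]), array([231., 256.]), array([292., 298.]), array([162., 306.])]
```

```bash
python3 -m handwheel '[[[7,1,0],[0,0,0],1],[[14,1.3,0],[0,0,0],1],[[14,1.3,0],[0,0,0],1],[[14,1.3,15],[0,0,0],1],[[14,1.3,30],[0,0,0],1],[[14,1.3,45],[0,0,0],1],[[14,1.3,60],[0,0,0],1],[[14,1.3,72],[0,0,0],1],[[14,1.3,80],[0,0,0],1],[[14,1.3,82],[0,0,0],1],[[14,1.3,82],[0,0,0],1],[[14,1.3,82],[0,0,0],1]]'; python3 -c "
from ov import *
st(); ov('i.png',center=(438,221))"
```

```text
t: 9.03
eef_pos: [0.5308, -0.3064, 0.2059]
tool_rot: [0.0, 0.841, 0.541, 0.0]
contact_force: [0.5, -0.4, -0.8]
gripper_width: 0.181
{'t': 9.0333, 'eef_pos': [0.5308, -0.3064, 0.2059], 'tool_rot': [0.0004, 0.8407, 0.5415, 0.0002], 'contact_force': [0.464, -0.3938, -0.8167], 'torque': [0.0065, -0.0153, -0.0238], 'gripper_width': 0.1811, 'q': [-0.1129, 0.4826, 0.7341, 1.7738, -0.3717, 1.0277, 0.3335]}
tip (173, 281) [ 0.5279 -0.3128  0.0903]
shankbot (75, 247) [ 0.5341 -0.2991  0.0783]
foot (116, 266) [ 0.5308 -0.3064  0.0783]
shanktop (208, 233) [ 0.5341 -0.2991  0.1533]
418 201 15.0 yaw -114.42950565283007
```

View pics/i.png

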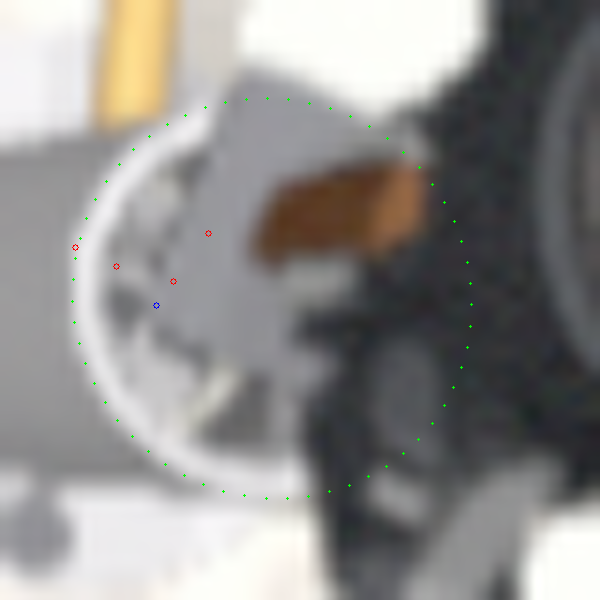

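```bash
python3 -m handwheel '[[[0,0,3],[0,0,0],1],[[0,0,6],[0,0,0],1],[[0,0,9],[0,0,0],1],[[0,0,12],[0,0,0],1],[[0,0,14],[0,0,0],1]]'
```

```text
t: 9.65
eef_pos: [0.5303, -0.306, 0.1907]
tool_rot: [-0.0, 0.841, 0.541, -0.0]
contact_force: [0.2, 0.3, -1.4]
gripper_width: 0.181
```

```bash
python3 -m handwheel '[[[0,0,2],[0,0,0],1],[[0,0,4],[0,0,0],1],[[0,0,6],[0,0,0],1],[[0,0,8],[0,0,0],1],[[0,0,8],[0,0,0],1]]'
```

```text
t: 10.07
eef_pos: [0.5303, -0.306, 0.1828]
tool_rot: [-0.0, 0.841, 0.542, -0.0]
contact_force: [-0.3, 0.1, -1.0]
gripper_width: 0.178
```

```bash
python3 -m handwheel '[[[0,0,2],[0,0,0],1],[[0,0,4],[0,0,0],1],[[0,0,6],[0,0,0],1],[[0,0,7],[0,0,0],1],[[0,0,7],[0,0,0],1]]'
```

```text
t: 10.48
eef_pos: [0.5303, -0.306, 0.176]
tool_rot: [-0.0, 0.841, 0.541, -0.0]
contact_force: [0.3, -0.1, -1.0]
gripper_width: 0.176
```

```bash
python3 -m handwheel '[[[0,0,2],[0,0,0],1],[[0,0,4],[0,0,0],1],[[0,0,6],[0,0,0],1],[[0,0,6],[0,0,0],1],[[0,0,6],[0,0,0],1]]'
```

```text
t: 10.9
eef_pos: [0.5303, -0.3061, 0.1701]
tool_rot: [-0.0, 0.841, 0.541, -0.0]
contact_force: [-0.3, 0.4, -2.0]
gripper_width: 0.18
```

```bash
python3 -m handwheel '[[[-2,0,0],[0,0,0],1],[[-4,0,0],[0,0,0],1],[[-6,0,0],[0,0,0],1],[[-8,0,0],[0,0,0],1],[[-8,0,0],[0,0,0],1]]'
```

```text
t: 11.32
eef_pos: [0.5268, -0.3141, 0.1704]
tool_rot: [0.0, 0.841, 0.541, -0.0]
contact_force: [-1.4, 0.4, -2.0]
gripper_width: 0.178
```

```bash
python3 -m handwheel '[[[-2,0,0],[0,0,0],1],[[-4,0,0],[0,0,0],1],[[-6,0,0],[0,0,0],1],[[-6,0,0],[0,0,0],1]]'
```

```text
t: 11.65
eef_pos: [0.5243, -0.3194, 0.1703]
tool_rot: [0.0, 0.841, 0.541, -0.0]
contact_force: [0.0, -0.9, -2.3]
gripper_width: 0.183
```

```bash
python3 -m handwheel '[[[0,0,-2],[0,0,0],1],[[0,0,-4],[0,0,0],1],[[0,0,-6],[0,0,0],1],[[0,0,-7],[0,0,0],1],[[0,0,-7],[0,0,0],1]]'
```

```text
t: 12.07
eef_pos: [0.5249, -0.3189, 0.1777]
tool_rot: [0.0, 0.841, 0.542, 0.0]
contact_force: [0.3, -0.0, -1.9]
gripper_width: 0.183
```

```bash
python3 -m handwheel '[[[0,0,-1.5],[0,0,0],1],[[0,0,-3],[0,0,0],1],[[0,0,-4],[0,0,0],1],[[0,0,-5],[0,0,0],1],[[0,0,-6],[0,0,0],1],[[0,0,-6],[0,0,0],1]]'
```

```text
t: 12.57
eef_pos: [0.5247, -0.3189, 0.1835]
tool_rot: [0.0, 0.841, 0.541, 0.0]
contact_force: [-0.1, -0.1, -0.9]
gripper_width: 0.181
```

```bash
python3 -m handwheel '[[[0,0,-0.5],[0,0,0],1],[[0,0,-1],[0,0,0],1],[[0,0,-1.5],[0,0,0],1],[[0,0,-2],[0,0,0],1],[[0,0,-2],[0,0,0],1]]'
```

```text
t: 12.98
eef_pos: [0.5243, -0.3184, 0.1847]
tool_rot: [-0.001, 0.841, 0.542, -0.0]
contact_force: [1.0, 0.2, -6.2]
gripper_width: 0.179
```

```bash
python3 -m handwheel '[[[0,0,-0.5],[0,0,0],1],[[0,0,-1],[0,0,0],1],[[0,0,-1.5],[0,0,0],1],[[0,0,-2],[0,0,0],1],[[0,0,-2],[0,0,0],1]]'
```

```text
t: 13.4
eef_pos: [0.5245, -0.3188, 0.1872]
tool_rot: [-0.0, 0.841, 0.541, -0.0]
contact_force: [-0.1, 0.2, -7.3]
gripper_width: 0.182
```

```bash
python3 -m handwheel '[[[0,0,-1],[0,0,0],1],[[0,0,-2],[0,0,0],1],[[0,0,-3],[0,0,0],1],[[0,0,-4],[0,0,0],1],[[0,0,-5],[0,0,0],1],[[0,0,-6],[0,0,0],1],[[0,0,-7],[0,0,0],1],[[0,0,-8],[0,0,0],1],[[0,0,-9],[0,0,0],1],[[0,0,-10],[0,0,0],1]]'
```

```text
t: 14.23
eef_pos: [0.5247, -0.3189, 0.1974]
tool_rot: [0.0, 0.841, 0.541, 0.0]
contact_force: [0.5, 1.1, -8.0]
gripper_width: 0.182
```

```bash
python3 -m handwheel '[[[0,0,-1],[0,0,0],1],[[0,0,-2],[0,0,0],1],[[0,0,-3],[0,0,0],1],[[0,0,-4],[0,0,0],1],[[0,0,-5],[0,0,0],1],[[0,0,-6],[0,0,0],1],[[0,0,-7],[0,0,0],1],[[0,0,-8],[0,0,0],1],[[0,0,-9],[0,0,0],1],[[0,0,-10],[0,0,0],1],[[0,0,-11],[0,0,0],1],[[0,0,-12],[0,0,0],1],[[0,0,-12.5],[0,0,0],1],[[0,0,-12.5],[0,0,0],1]]'
```

```text
t: 15.4
eef_pos: [0.5247, -0.3189, 0.2099]
tool_rot: [0.0, 0.841, 0.542, 0.0]
contact_force: [-0.4, 0.3, -3.7]
gripper_width: 0.181
```

```bash
python3 -m handwheel '[[[0,0,-2],[0,0,0],1],[[0,0,-5],[0,0,0],1],[[0,0,-8],[0,0,0],1],[[0,0,-11],[0,0,0],1],[[0,0,-14],[0,0,0],1],[[0,0,-17],[0,0,0],1],[[0,0,-20],[0,0,0],1],[[0,0,-23],[0,0,0],1],[[0,0,-26],[0,0,0],1],[[0,0,-29],[0,0,0],1],[[0,0,-32],[0,0,0],1],[[0,0,-35],[0,0,0],1],[[0,0,-38],[0,0,0],1],[[0,0,-41],[0,0,0],1],[[0,0,-44],[0,0,0],1],[[0,0,-47],[0,0,0],1],[[0,0,-50],[0,0,0],1],[[0,0,-53],[0,0,0],1],[[0,0,-56],[0,0,0],1],[[0,0,-58],[0,0,0],1]]'
```

```text
t: 17.07
eef_pos: [0.5247, -0.319, 0.2682]
tool_rot: [0.0, 0.841, 0.541, 0.0]
contact_force: [0.6, 0.2, -3.6]
gripper_width: 0.178
```

```bash
python3 -m handwheel '[[[0,0,-3],[0,0,0],1],[[0,0,-6],[0,0,0],1],[[0,0,-9],[0,0,0],1],[[0,0,-12],[0,0,0],1],[[0,0,-15],[0,0,0],1],[[0,0,-18],[0,0,0],1],[[0,0,-21],[0,0,0],1],[[0,0,-24],[0,0,0],1],[[0,0,-27],[0,0,0],1],[[0,0,-31],[0,0,0],1],[[0,0,-35],[0,0,0],1],[[0,0,-39],[0,0,0],1],[[0,0,-43],[0,0,0],1],[[0,0,-47],[0,0,0],1],[[0,0,-51],[0,0,0],1],[[0,0,-55],[0,0,0],1],[[0,0,-59],[0,0,0],1],[[0,0,-62],[0,0,0],1],[[0,0,-64],[0,0,0],1],[[0,0,-65],[0,0,0],1]]'
python3 - <<'E'
from h import *
o=st(); s=viewer.read_camera("scene")
u,v=proj(s,o["eef_pos"]-[0,0,.12]).astype(int); save(s,"j.png",(u-40,u+40,v-40,v+40),6)
E
```

```text
t: 18.73
eef_pos: [0.5247, -0.319, 0.3332]
tool_rot: [0.0, 0.841, 0.542, 0.0]
contact_force: [-0.1, -0.3, -3.3]
gripper_width: 0.178
{'t': 18.7333, 'eef_pos': [0.5247, -0.319, 0.3332], 'tool_rot': [0.0002, 0.8407, 0.5415, 0.0001], 'contact_force': [-0.147, -0.3143, -3.3469], 'torque': [0.0105, -0.0814, -0.0191], 'gripper_width': 0.1777, 'q': [-0.1446, 0.3703, 0.8, 1.6187, -0.2754, 1.2694, 0.2775]}
```

View pics/j.png

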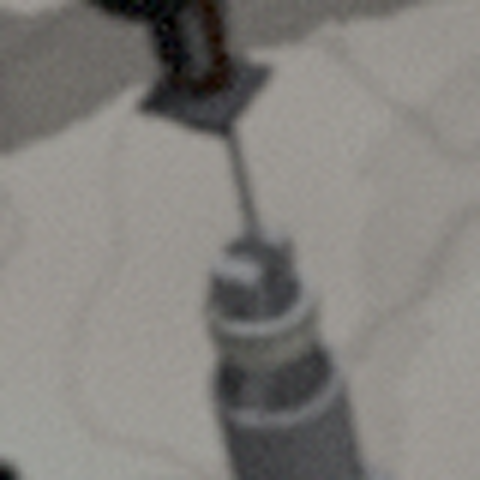

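```bash
python3 -m handwheel '[[[1,-0.5,0],[0,0,0],1],[[3,-1.4,0],[0,0,0],1],[[6,-2.8,0],[0,0,0],1],[[10,-4.6,0],[0,0,0],1],[[15,-7,0],[0,0,0],1],[[21,-9.8,0],[0,0,0],1],[[28,-13,0],[0,0,0],1],[[35,-16.3,0],[0,0,0],1],[[42,-19.5,0],[0,0,0],1],[[49,-22.8,0],[0,0,0],1],[[56,-26,0],[0,0,0],1],[[63,-29.3,0],[0,0,0],1],[[70,-32.5,0],[0,0,0],1],[[77,-35.8,0],[0,0,0],1],[[84,-39,0],[0,0,0],1],[[91,-42.3,0],[0,0,0],1],[[98,-45.6,0],[0,0,0],1],[[105,-48.8,0],[0,0,0],1],[[112,-52,0],[0,0,0],1],[[119,-55.3,0],[0,0,0],1]]'
```

```text
t: 20.45
eef_pos: [0.5235, -0.1869, 0.3328]
tool_rot: [-0.0, 0.841, 0.541, 0.0]
contact_force: [-0.1, 0.1, -3.5]
gripper_width: 0.176
```

```bash
python3 -m handwheel '[[[7,-3.3,0],[0,0,0],1],[[14,-6.5,0],[0,0,0],1],[[21,-9.8,0],[0,0,0],1],[[28,-13,0],[0,0,0],1],[[35,-16.3,0],[0,0,0],1],[[42,-19.5,0],[0,0,0],1],[[49,-22.8,0],[0,0,0],1],[[56,-26,0],[0,0,0],1],[[63,-29.3,0],[0,0,0],1],[[70,-32.5,0],[0,0,0],1],[[77,-35.8,0],[0,0,0],1],[[84,-39,0],[0,0,0],1],[[91,-42.3,0],[0,0,0],1],[[98,-45.6,0],[0,0,0],1],[[105,-48.8,0],[0,0,0],1],[[112,-52,0],[0,0,0],1],[[119,-55.3,0],[0,0,0],1],[[126,-58.6,0],[0,0,0],1],[[133,-61.8,0],[0,0,0],1],[[140,-65.1,0],[0,0,0],1]]'
```

```text
t: 22.12
eef_pos: [0.5222, -0.0325, 0.3328]
tool_rot: [0.0, 0.841, 0.541, 0.0]
contact_force: [0.2, 0.7, -3.7]
gripper_width: 0.179
```

```bash
python3 -m handwheel '[[[7,-3.3,0],[0,0,0],1],[[14,-6.5,0],[0,0,0],1],[[21,-9.8,0],[0,0,0],1],[[28,-13,0],[0,0,0],1],[[35,-16.3,0],[0,0,0],1],[[42,-19.5,0],[0,0,0],1],[[49,-22.8,0],[0,0,0],1],[[56,-26,0],[0,0,0],1],[[63,-29.3,0],[0,0,0],1],[[70,-32.5,0],[0,0,0],1],[[77,-35.8,0],[0,0,0],1],[[84,-39,0],[0,0,0],1],[[91,-42.3,0],[0,0,0],1],[[98,-45.6,0],[0,0,0],1],[[105,-48.8,0],[0,0,0],1],[[112,-52,0],[0,0,0],1],[[119,-55.3,0],[0,0,0],1],[[126,-58.6,0],[0,0,0],1],[[133,-61.8,0],[0,0,0],1],[[140,-65.1,0],[0,0,0],1]]'
```

```text
t: 23.78
eef_pos: [0.5208, 0.1219, 0.3328]
tool_rot: [0.0, 0.841, 0.542, -0.0]
contact_force: [0.2, 0.9, -3.3]
gripper_width: 0.179
```

```bash
python3 -m handwheel '[[[7,-3.3,0],[0,0,0],1],[[14,-6.5,0],[0,0,0],1],[[21,-9.8,0],[0,0,0],1],[[28,-13,0],[0,0,0],1],[[35,-16.3,0],[0,0,0],1],[[42,-19.5,0],[0,0,0],1],[[49,-22.8,0],[0,0,0],1],[[56,-26,0],[0,0,0],1],[[63,-29.3,0],[0,0,0],1],[[70,-32.5,0],[0,0,0],1],[[77,-35.8,0],[0,0,0],1],[[84,-39,0],[0,0,0],1],[[91,-42.3,0],[0,0,0],1],[[98,-45.6,0],[0,0,0],1],[[105,-48.8,0],[0,0,0],1],[[111,-51.6,0],[0,0,0],1],[[116,-53.9,0],[0,0,0],1],[[120,-55.8,0],[0,0,0],1],[[123,-57.2,0],[0,0,0],1],[[125,-58,0],[0,0,0],1]]'
```

```text
t: 25.45
eef_pos: [0.5196, 0.2594, 0.3327]
tool_rot: [-0.0, 0.841, 0.542, -0.0]
contact_force: [0.6, -0.9, -3.7]
gripper_width: 0.18
```

```bash
python3 -m handwheel '[[[0,0,2],[0,0,0],1],[[0,0,6],[0,0,0],1],[[0,0,12],[0,0,0],1],[[0,0,19],[0,0,0],1],[[0,0,26],[0,0,0],1],[[0,0,33],[0,0,0],1],[[0,0,40],[0,0,0],1],[[0,0,47],[0,0,0],1],[[0,0,54],[0,0,0],1],[[0,0,61],[0,0,0],1],[[0,0,68],[0,0,0],1],[[0,0,75],[0,0,0],1],[[0,0,82],[0,0,0],1],[[0,0,89],[0,0,0],1],[[0,0,96],[0,0,0],1],[[0,0,103],[0,0,0],1],[[0,0,109],[0,0,0],1],[[0,0,114],[0,0,0],1],[[0,0,118],[0,0,0],1],[[0,0,120],[0,0,0],1]]'
python3 - <<'E'
from h import *
o=st(); s=viewer.read_camera("scene"); t=viewer.read_camera("top")
u,v=proj(s,[.52,.26,.05]).astype(int); a=s["frame"][v-35:v+35,u-35:u+35]
u,v=proj(t,[.52,.26,.05]).astype(int); b=t["frame"][v-35:v+35,u-35:u+35]
cv2.imwrite("pics/k.png",cv2.resize(np.hstack([a,b]),(800,400),interpolation=cv2.INTER_CUBIC)[:,:,::-1])
E
```

```text
t: 27.12
eef_pos: [0.5195, 0.2588, 0.2121]
tool_rot: [0.0, 0.841, 0.542, -0.0]
contact_force: [0.1, 0.5, -4.2]
gripper_width: 0.178
{'t': 27.1167, 'eef_pos': [0.5195, 0.2588, 0.2121], 'tool_rot': [0.0, 0.8407, 0.5415, -0.0003], 'contact_force': [0.1081, 0.5092, -4.2407], 'torque': [-0.0339, 0.0236, -0.0207], 'gripper_width': 0.1775, 'q': [-0.9584, 0.3682, 0.498, 1.8336, -0.2068, 0.9918, -0.8009]}
```

View pics/k.png

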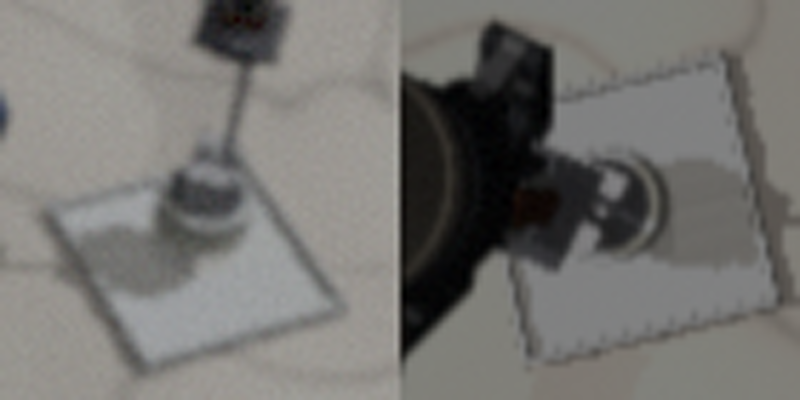

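```bash
python3 -m handwheel '[[[0,0,2],[0,0,0],1],[[0,0,5],[0,0,0],1],[[0,0,9],[0,0,0],1],[[0,0,13],[0,0,0],1],[[0,0,17],[0,0,0],1],[[0,0,20],[0,0,0],1],[[0,0,23],[0,0,0],1],[[0,0,25],[0,0,0],1],[[0,0,26],[0,0,0],1],[[0,0,27],[0,0,0],1],[[0,0,28],[0,0,0],1],[[0,0,29],[0,0,0],1],[[0,0,30],[0,0,0],1],[[0,0,30],[0,0,0],1]]'
```

```text
t: 28.38
eef_pos: [0.5196, 0.2589, 0.1827]
tool_rot: [-0.0, 0.841, 0.541, -0.0]
contact_force: [0.2, 0.4, -2.9]
gripper_width: 0.181
```

```bash
python3 -m handwheel '[[[0,0,1],[0,0,0],1],[[0,0,2],[0,0,0],1],[[0,0,3],[0,0,0],1],[[0,0,4],[0,0,0],1],[[0,0,4],[0,0,0],1]]'
```

```text
t: 28.8
eef_pos: [0.5198, 0.259, 0.1789]
tool_rot: [-0.0, 0.841, 0.542, 0.0]
contact_force: [-0.2, -0.1, -1.5]
gripper_width: 0.174
```

```bash
python3 -m handwheel '[[[0,0,2],[0,0,0],1],[[0,0,4],[0,0,0],1],[[0,0,6],[0,0,0],1],[[0,0,8],[0,0,0],1],[[0,0,10],[0,0,0],1],[[0,0,12],[0,0,0],1],[[0,0,12],[0,0,0],1]]'
```

```text
t: 29.38
eef_pos: [0.5194, 0.2588, 0.1663]
tool_rot: [0.0, 0.841, 0.541, -0.0]
contact_force: [-1.1, -0.2, -1.4]
gripper_width: 0.183
```

```bash
python3 -m handwheel '[[[2,0,0],[0,0,0],1],[[4,0,0],[0,0,0],1],[[6,0,0],[0,0,0],1],[[8,0,0],[0,0,0],1],[[8,0,0],[0,0,0],1]]'
```

```text
t: 29.8
eef_pos: [0.5232, 0.2669, 0.1669]
tool_rot: [-0.0, 0.841, 0.542, 0.0]
contact_force: [-0.0, 0.3, -1.5]
gripper_width: 0.18
```

```bash
python3 -m handwheel '[[[2,0,0],[0,0,0],1],[[5,0,0],[0,0,0],1],[[8,0,0],[0,0,0],1],[[12,0,0],[0,0,0],1],[[16,0,0],[0,0,0],1],[[20,0,0],[0,0,0],1],[[24,0,0],[0,0,0],1],[[24,0,0],[0,0,0],1]]'
```

```text
t: 30.47
eef_pos: [0.5331, 0.2893, 0.1667]
tool_rot: [-0.0, 0.84, 0.542, 0.0]
contact_force: [0.1, 0.7, -1.8]
gripper_width: 0.178
```

```bash
python3 -m handwheel '[[[0,0,-5],[0,0,0],1],[[0,0,-15],[0,0,0],1],[[0,0,-35],[0,0,0],1],[[0,0,-60],[0,0,0],1],[[0,0,-90],[0,0,0],1],[[0,0,-115],[0,0,0],1],[[0,0,-128],[0,0,0],1],[[0,0,-128],[0,0,0],1]]'
```

```text
t: 31.13
eef_pos: [0.5348, 0.2883, 0.2995]
tool_rot: [-0.0, 0.841, 0.541, 0.004]
contact_force: [-0.0, -0.1, -2.3]
gripper_width: 0.177
```

```bash
python3 -m handwheel '[[[-10,6,0],[0,0,-5],1],[[-24,14,0],[0,0,-11],1],[[-40,23,0],[0,0,-17],1],[[-56,32,0],[0,0,-23],1],[[-72,41,0],[0,0,-29],1],[[-88,50,0],[0,0,-35],1],[[-104,59,0],[0,0,-42],1],[[-120,68,0],[0,0,-49],1],[[-136,77,0],[0,0,-56],1],[[-152,86,0],[0,0,-63],1],[[-168,95,0],[0,0,-70],1],[[-184,104,0],[0,0,-77],1],[[-200,113,0],[0,0,-84],1],[[-216,122,0],[0,0,-91],1],[[-228,129,0],[0,0,-97],1],[[-235,133,0],[0,0,-101],1],[[-237.5,134.4,0],[0,0,-103.5],1],[[-237.5,134.4,0],[0,0,-103.5],1],[[-237.5,134.4,0],[0,0,-103.5],1],[[-237.5,134.4,0],[0,0,-103.5],1]]'
python3 - <<'E'
from h import *
o=st()
s=viewer.read_camera("scene"); t=viewer.read_camera("top"); 
u,v=proj(s,[.53,.14,.08]).astype(int); a=s["frame"][v-60:v+40,u-75:u+75]
u,v=proj(t,[.53,.14,.08]).astype(int); b=t["frame"][v-50:v+50,u-75:u+75]
cv2.imwrite("pics/l.png",cv2.resize(np.vstack([a,b]),(450,600),interpolation=cv2.INTER_CUBIC)[:,:,::-1])
E
```

```text
t: 32.8
eef_pos: [0.5567, 0.0167, 0.2944]
tool_rot: [-0.0, 0.096, 0.995, 0.0]
contact_force: [-1.1, 0.5, -2.2]
gripper_width: 0.176
{'t': 32.8, 'eef_pos': [0.5567, 0.0167, 0.2944], 'tool_rot': [-0.0004, 0.0956, 0.9954, 0.0], 'contact_force': [-1.1017, 0.4877, -2.2351], 'torque': [-0.014, -0.0198, -0.0145], 'gripper_width': 0.1757, 'q': [-0.4354, 0.2296, 0.3526, 1.7834, -0.0866, 1.1445, 1.3238]}
```

View pics/l.png

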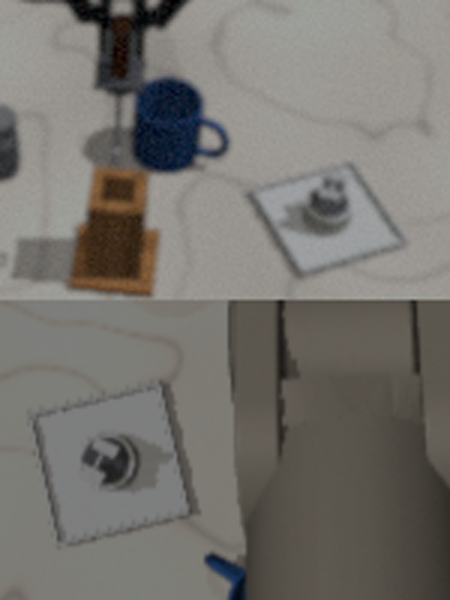

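```bash
python3 -m handwheel '[[[-0.5,0.8,8],[0,0,0],1],[[-0.5,0.8,20],[0,0,0],1],[[-0.5,0.8,35],[0,0,0],1],[[-0.5,0.8,50],[0,0,0],1],[[-0.5,0.8,65],[0,0,0],1],[[-0.5,0.8,80],[0,0,0],1],[[-0.5,0.8,95],[0,0,0],1],[[-0.5,0.8,110],[0,0,0],1],[[-0.5,0.8,120],[0,0,0],1],[[-0.5,0.8,127],[0,0,0],1],[[-0.5,0.8,130],[0,0,0],1],[[-0.5,0.8,130],[0,0,0],1]]'
```

```text
t: 33.9
eef_pos: [0.5575, 0.017, 0.1643]
tool_rot: [-0.0, 0.095, 0.995, -0.0]
contact_force: [-0.6, -1.3, -1.7]
gripper_width: 0.182
```

```bash
python3 -m handwheel '[[[0,0.6,3],[0,0,0],1],[[0,0.6,6],[0,0,0],1],[[0,0.6,9],[0,0,0],1],[[0,0.6,12],[0,0,0],1],[[0,0.6,15],[0,0,0],1],[[0,0.6,18],[0,0,0],1],[[0,0.6,20],[0,0,0],1],[[0,0.6,22],[0,0,0],1],[[0,0.6,22],[0,0,0],1]]'
```

```text
t: 34.65
eef_pos: [0.5576, 0.0175, 0.1423]
tool_rot: [-0.0, 0.095, 0.995, -0.0]
contact_force: [-0.2, -0.3, -1.3]
gripper_width: 0.178
```

```bash
python3 -m handwheel '[[[0,0,1],[0,0,0],1],[[0,0,2],[0,0,0],1],[[0,0,3],[0,0,0],1],[[0,0,4],[0,0,0],1],[[0,0,4.5],[0,0,0],1],[[0,0,4.5],[0,0,0],1]]'
```

```text
t: 35.15
eef_pos: [0.5577, 0.0175, 0.1382]
tool_rot: [-0.0, 0.095, 0.995, -0.0]
contact_force: [0.0, 0.5, -1.9]
gripper_width: 0.178
```

```bash
python3 -m handwheel '[[[0,0,0.7],[0,0,0],1],[[0,0,1],[0,0,0],1],[[0,0,1],[0,0,0],1]]'
```

```text
t: 35.4
eef_pos: [0.558, 0.0175, 0.1376]
tool_rot: [0.0, 0.095, 0.995, 0.0]
contact_force: [-1.6, 1.0, 2.7]
gripper_width: 0.178
```

```bash
python3 -m handwheel '[[[0,0,0],[0,0,0],0.5],[[0,0,0],[0,0,0],0.3],[[0,0,0],[0,0,0],-1],[[0,0,0],[0,0,0],-1],[[0,0,0],[0,0,0],-1],[[0,0,0],[0,0,0],-1],[[0,0,0],[0,0,0],-1],[[0,0,-5],[0,0,0],-1],[[0,0,-20],[0,0,0],-1],[[0,0,-50],[0,0,0],-1],[[0,0,-90],[0,0,0],-1],[[0,0,-120],[0,0,0],-1],[[0,0,-120],[0,0,0],-1]]'
```

```text
t: 36.48
eef_pos: [0.5615, 0.0174, 0.2643]
tool_rot: [0.005, 0.096, 0.995, 0.002]
contact_force: [0.9, 0.3, 0.2]
gripper_width: 1.0
```

Clear the view toward the start side, then a final check.

```bash
python3 -m handwheel '[[[60,40,-20],[0,0,0],-1],[[90,80,-20],[0,0,0],-1],[[90,120,-20],[0,0,0],-1],[[90,160,-20],[0,0,0],-1],[[90,200,-20],[0,0,0],-1],[[90,240,-20],[0,0,0],-1],[[90,280,-20],[0,0,0],-1],[[90,320,-20],[0,0,0],-1],[[90,360,-20],[0,0,0],-1],[[90,400,-20],[0,0,0],-1],[[90,440,-20],[0,0,0],-1],[[90,440,-20],[0,0,0],-1],[[90,440,-20],[0,0,0],-1],[[90,440,-20],[0,0,0],-1]]'
python3 - <<'E'
from h import *
st()
s=viewer.read_camera("scene"); t=viewer.read_camera("top")
a=s["frame"][160:290,170:490]; b=t["frame"][115:285,140:500]
cv2.imwrite("pics/n.png",np.vstack([cv2.resize(a,(640,260)),cv2.resize(b,(640,302))])[:,:,::-1])
for k in "mug spice_jar bowl pot canister_cap oil_bottle sponge_block cartridge tray hook rest".split():
    print(k,[(round(d["score"],2),np.round(d["rect"])) for c in(s,t) for d in viewer.outline_of(c,k)[:1]])
E
```

```text
t: 37.65
eef_pos: [0.5523, 0.4675, 0.2764]
tool_rot: [-0.0, 0.094, 0.996, -0.001]
contact_force: [0.6, -0.3, 0.6]
gripper_width: 0.998
{'t': 37.65, 'eef_pos': [0.5523, 0.4675, 0.2764], 'tool_rot': [-0.0003, 0.0943, 0.9955, -0.0005], 'contact_force': [0.5648, -0.2611, 0.5656], 'torque': [-0.0917, -0.0369, -0.0108], 'gripper_width': 0.9985, 'q': [-0.8978, 0.5322, 0.1706, 1.3766, -0.0909, 1.2417, 0.661]}
mug [(0.63, array([354., 177.,  33.,  31.])), (0.74, array([272., 268.,  42.,  33.]))]
spice_jar [(0.7, array([294., 182.,  14.,  22.])), (0.49, array([347., 261.,  22.,  20.]))]
bowl [(0.96, array([402., 259.,  42.,  39.])), (0.64, array([240., 142.,  40.,  43.]))]
pot [(0.95, array([257., 274.,  74.,  63.])), (0.86, array([389., 136.,  77.,  55.]))]
canister_cap [(0.78, array([346., 273.,  26.,  20.])), (0.77, array([301., 143.,  28.,  30.]))]
oil_bottle [(0.58, array([182., 231.,  26.,  40.])), (0.89, array([473., 193.,  40.,  26.]))]
sponge_block [(0.93, array([471., 223.,  30.,  31.])), (0.91, array([152., 186.,  32.,  37.]))]
cartridge [(0.51, array([404., 202.,  16.,  19.])), (0.78, array([219., 221.,  17.,  18.]))]
tray [(0.87, array([403., 206.,  48.,  45.])), (0.72, array([220., 222.,  55.,  51.]))]
hook [(0.48, array([332., 191.,  16.,  19.])), (0.83, array([306., 204.,  17.,  18.]))]
rest [(0.95, array([331., 212.,  29.,  43.])), (0.55, array([304., 209.,  35.,  36.]))]
```

View pics/n.png

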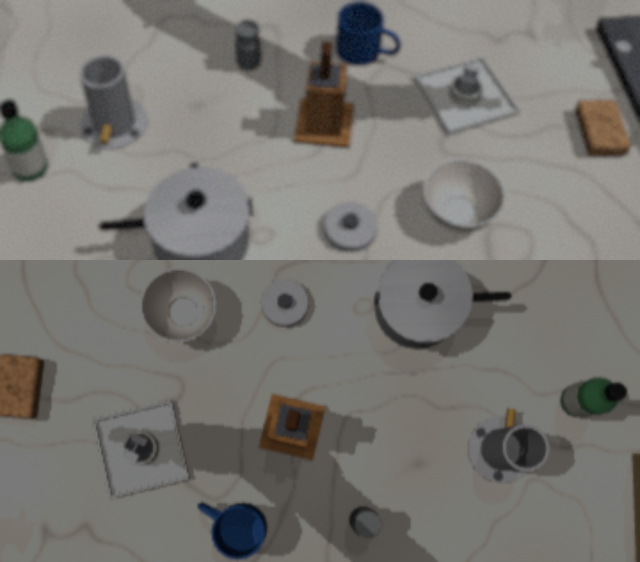

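All is in place: the hook is seated in its rest, the cartridge is upright in the middle of the tray, and the bystanders have not moved.

```bash
python3 -c "
from station import bot
print(bot.hand_in())"
```

```text
the job is handed in; nothing more can be done
None
```

The cartridge is out of the canister and standing upright near the middle of the drip tray. The hook is back in its rest, and I handed the job in at about 38 s on the clock.

- **Drawing it out:** I lowered the hook into the loop's channel beside the pin, slid it under and lifted in small steps. The wrist force I read between moves was at most about 8 N, including the hook's own weight of nearly 2 N.
- **Carrying and setting down:** I carried it at about 0.09 m/s and lowered it until its weight came off the hook. I then backed the hook out with no noticeable side force.
- **Hook back home:** It went in with no jamming and reached its original seated height, with about 3 N of contact, before I released it.
- **Final pictures:** Both cameras show the cartridge upright and clear of the tray walls, the hook in its rest and the canister empty. The other things are within 1–3 pixels of where they started, which is about the detector's scatter. The gripper was open and touching nothing.

I read the force only at the end of each move, so a brief spike in between would not have shown. None of my last checks failed or disagreed. I viewed 12 pictures, two over the budget of 10.

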